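Load a handle tube into the drilling jig and clamp it

TASK

Take the slim capped tube from the rack and slide it, open end first, into the drilling jig until it is fully home against the stop hidden inside - feel for the stop, do not ram it. Then swing the jig's clamp lever round clockwise until the clamp is tight, with the tube still home, and let go. Leave everything else on the bench where it is.

Things in the scene. Friction and masses are not known exactly. Their poses are not given: they have to be found in the camera images.
- handle_tube: Workpiece: bare aluminium tube, diameter 24, 190 mm long over all, with a flat round cap (diameter 36, 8 mm thick) on one end; 60 to 130 g. Origin: centre of the open end face; x runs along the tube and points OUT of the open end (cap's outer face at x = -190 mm); rolled any way about x. Lies level in one of the rack's three places, axis 52 mm above the table.
- tube_grip (a point): Point on the workpiece's axis 137 mm behind its open end (tube x = -137 mm): a good place to grip, clear of the rack's rails, with enough tube in front of it to go fully into the jig.
- open_tube: Bystander in the rack: same 24 mm tube, 190 mm long, but without a cap (open at both ends). Origin at the centre of one end face, x along the axis out of that end. Leave it in the rack.
- thick_tube: Bystander in the rack: thicker capped tube, 30 mm diameter, cap 42 mm, 190 mm long. Origin at the centre of the open end face, x along the axis out of that end. Leave it in the rack.
- rack: Wooden rack fixed to the bench, 174 x 230 mm, base board 8 mm. Origin: centre of its underside; x is where the tubes' open ends point. Three places at y = -70, 0, 70 mm; each tube lies in V notches of two 12 mm thick, 52 mm high rails that it crosses about 14 to 26 and 167 to 179 mm behind its open end.
- jig: Drilling jig fixed to the bench: aluminium housing 140 long, 70 wide, 75 mm high (screws and drill bush on top stand 3 mm up) on a steel base plate 12 mm thick, 120 mm wide, which begins 7 mm before the mouth. Origin: on the table below the mouth's centre; x is the insertion direction (level, into the blind bore), z up.
- jig_mouth (a point): Middle of the bore at its round mouth, 45 mm above the table, axes as the jig's. Inside is a V bed (faces at 45 degrees, flared down over the first 12 mm); a tube lying in it has its axis along jig x through this point, with 6 mm of room above. Enter 1 to 2 mm high and let it ride in the V.
- jig_inside (a point): Bore axis 20 mm behind the mouth, where a rounded spring hold-down (16 mm radius) stands 1.5 mm into the tube's path. Pushing the tube under it, 10 to 20 mm deep, takes 3 to 8 N; from then on the tube drags with 3 to 6 N. Far beyond, 58 to 105 mm behind the mouth, differently each time and unseen, is the rubber-buffered stop (gives 1 mm for 5 N). Creep up to it; at most 11 N on it.
- clamp (a joint): Angle (rad) of the cam clamp lever on top of the jig, about a vertical axis at jig x = 50 mm, y = 0. 0 = open, lever along jig +x (to the rear); grows clockwise seen from above up to 1.45, lever along jig -y. Starts at 0 to 0.25, stays where left. From about 0.6 its pad presses on the tube: 2 to 3 N at the ball before, 3 to 5 N at the end. Tight is 1.2 or more.
- clamp_tip (a point): Centre of the 20 mm ball on the end of the clamp lever, 68 mm from the lever's axis, 113 mm above the table. The 11 mm thick arm slopes down from it to the boss on the axis (diameter 18, top 100 mm above the table). The housing's top is 75 mm above the table. Push the ball sideways to swing the lever.
- caliper: Bystander: flat calliper 230 mm long, 12 mm high, lying on the table. Origin under its beam's centre.
- deburrer: Bystander: black deburring hand tool, 130 mm long, 18 mm thick. Origin under its handle.
- mallet: Bystander: rubber mallet lying on the table.
- oil: Bystander: white oil bottle, 48 mm diameter, 130 mm high, standing. Origin at the centre of its underside.
- capcup: Bystander: grey cup, 70 mm diameter, 45 mm high. Origin at the centre of its underside.
Mind the look-alikes: they are no part of the job. What is shaped like the handle_tube but orange or yellow is not meant. Of the things that look like the jig, the largest one is meant.

How it is judged:
By the outcome, as a careful person would: the job done as asked, in the order asked, and still so for the second after the job is handed in, with the robot touching nothing.
It also fails if it takes over 67 s, if anything falls off the work surface, if the arm or the gripper's body presses on something with over 40 N, if the wrist force passes 120 N, or if a joint passes its speed limit or range.

ROBOT

A 7-joint arm with a two-finger parallel gripper is mounted at the origin on the work surface. World frame = base frame: x ahead of the robot, y to its left, z up, the work surface at z = 0. Lengths are in m, angles in rad, forces in N, time in s.
With the tool pointing down it reaches from about 0.425 to 0.925 m from the base axis. Payload 6.8 kg.
Tool frame: the origin (TCP) lies at the very end of the fingers, on their centre line; the grasp point (between the pads) lies 19 mm behind it; z points along the fingers, y is the line along which they close (so a half turn about z gives the same grasp; the last joint's range is limited). The gripper opens to 85 mm and grips with 20 to 120 N. Pads are 22 mm wide; open, the fingers measure 114 mm over their backs; the gripper's body (76 mm by 85 mm) begins 54 mm behind the grasp point. The pads swing forward as they close: fully open they stand 13 mm farther back than shut.
Start: joints at [-1.324, 0.477, 0.022, 1.555, -0.011, 1.109, -0.083], TCP at [0.234, 0.633, 0.197] pointing down, gripper open.
Joint ranges: [-2.96, 2.96], [-0.34, 2.1], [-1.41, 1.46], [0.24, 2.44], [-1.37, 4.51], [0.17, 1.92], [-2.96, 2.96]. Speed limits (rad/s): [2.39, 2.39, 3.14, 3.14, 3.14, 3.14, 3.14].

INTERFACE

Orientations are given as a rotation vector (axis times angle).
In Python, from bench import get_obs, viewer, r gives the robot as it stands. The module is installed in compiled form; this text tells all that it offers.
- The arm moves only by the tool play_rows, never from a script. Its argument "commands" is a list that holds one entry, the list of rows, each a list of 5 numbers: the gripper's target within -1 to 1 (shut at 1, half-way at 0, fully open at -1), then the shift along the tool's x, y, z scaled (see below), then the turn about the tool's z scaled (see below). A call has 1 to 12 rows; each row is the pose to reach, as a shift and turn from the pose commanded when the call began, along the tool's axes at that moment; what a row does not reach only later rows make up. The controller multiplies each number of a shift by 0.2 m and each number of a turn by pi/2 rad. A row lasts 1/12 s, in which the tool goes at most 41.7 mm and 7.16 degrees, less where a joint would pass 70% of its speed; a pose out of reach is approached as far as the arm can. A call with a number of a shift or a turn outside -1 to 1 is refused whole. A call with a gripper value outside its range is refused whole. The fingers move at their own pace and stop on an object; "grip_force" is the grip in N (left out, the last holds). Time passes only in rows, so rows that repeat a pose let the fingers close. It gives the time, the measured TCP pose, the force, the opening and the grip force at its end, in the units of the state.
- get_obs(): the state, without advancing time (a new reading comes with each control period).
- viewer.grab_frame(name): name is "scene" or "top"; returns a dict with "pixels" (384x512x3 uint8, red, green, blue), "fovy" (degrees; the focal length in pixels is half the picture's height over the tangent of half this angle, whatever the lens; pixels are square), "cx", "cy" (the principal point, pixels), "distortion" ([k1, k2, p1, p2, k3] as OpenCV has them; the pictures are not rectified), "world_to_cam" (4x4, takes a point from world to camera coordinates). Camera axes: x right, y up, looking along -z (the intrinsics and any distortion apply to the point x, -y, -z); pixel columns grow to the right and rows downward; lengths in m; the calibration is good to about 2 mm. A picture is of the moment at which its call begins. There is no depth.
- r.hand_in(): hands the job in; it is judged then, once.
Trained networks look in a picture, given as the dict that the camera call returned (one of the last four; its "shot" number tells which), for a name from the list of things; names that differ only in an ending like _2 or _b are one class to them, and where a whole thing is asked for, a point or a joint stands for the part that bears it (a point fixed in the world has none). Each returns a list of dicts, best first, with "score" (0 to 1); they miss things now and then, are a little off and sometimes report something else, mostly with a low value. They report only what shows in the picture. A call takes as long as a camera call. They do not tell look-alikes from the thing itself.
- viewer.trace(picture, thing): "pixels" (384x512 bool, what is visible of it) and "rect" ([left, top, right, bottom] in pixels, round what is visible of it).
The state is a dict: "clock": time; "joints": joint angles; "qvel": joint speeds; "tau": joint torques, N m; "tcp_pos": TCP position; "orientation": TCP orientation; "contact_force": force on the tool from outside, world axes, zero at the start; "moment": the same for the moment, N m; "grip_width": finger opening in m; "gripper_force": force on a finger pad.
Only numpy, scipy, OpenCV 4.12 (cv2) and the standard library are available. Lean on these libraries where they do the work, as an engineer would, in place of code of your own. Each camera call takes 0.05 s, during which the arm holds its last target. There are 200 camera calls.

## Working session

There is one attempt and no reset: what is moved stays moved. The work goes in short steps, Python scripts to look and compute and a tool call to move; the robot and the scene stay as the last step left them, time stands still between calls to the robot, and variables do not carry over. Pictures are saved under pics/ and viewed, at most 13 in all, crops included, and the job is handed in when it is done.

Besides the shell and the picture viewer there is one more tool, called after "Emit:" as a command line: name --argument value ..., lists and objects as JSON in quotes. play_rows: Moves the arm, as the interface text tells. Shifts and turns lie within -1 to 1; 1 stands for 0.2 m of shift or pi/2 rad of turn. Its arguments: {"type":"object","properties":{"commands":{"type":"array","items":{"type":"array","items":{"type":"array","items":{"type":"number","minimum":-1,"maximum":1}}}},"grip_force":{"type":"number"}},"required":["commands"]}

```bash
mkdir -p pics
cat > h.py <<'E'
import numpy as np, cv2
from bench import get_obs, viewer, r
def K(f):
    h=f["pixels"].shape[0]; F=h/2/np.tan(np.radians(f["fovy"])/2)
    return np.array([[F,0,f["cx"]],[0,F,f["cy"]],[0,0,1.]])
D=np.diag([1,-1,-1.])
def proj(f,P):
    W=np.array(f["world_to_cam"]); R=D@W[:3,:3]; t=D@W[:3,3]
    return cv2.projectPoints(np.atleast_2d(np.array(P,float)),cv2.Rodrigues(R)[0],t,K(f),np.array(f["distortion"],float))[0][:,0]
def atz(f,uv,z):
    uv=np.atleast_2d(np.array(uv,float)); W=np.array(f["world_to_cam"]); R=D@W[:3,:3]; t=D@W[:3,3]
    n=cv2.undistortPoints(uv[:,None],K(f),np.array(f["distortion"],float))[:,0]
    d=np.c_[n,np.ones(len(n))]@R; c=-R.T@t
    return c+d*((z-c[2])/d[:,2])[:,None]
def save(f,name,box=None,s=1):
    p=f["pixels"][...,::-1]
    if box: p=p[box[1]:box[3],box[0]:box[2]]
    cv2.imwrite("pics/"+name,cv2.resize(p,None,fx=s,fy=s,interpolation=cv2.INTER_CUBIC))
E
python3 - <<'E'
from h import *
for n in("scene","top"):
    f=viewer.grab_frame(n); save(f,n+".png",s=1.5)
    W=np.array(f["world_to_cam"]); print(n,f["fovy"],f["distortion"],-W[:3,:3].T@W[:3,3])
    for t in("handle_tube","open_tube","thick_tube","rack","jig","clamp_tip"):
        for d in viewer.trace(f,t)[:4]: print(n,t,round(d["score"],2),np.round(d["rect"]),d["pixels"].sum())
o=get_obs(); print(o)
E
```

```text
scene 52.307472770886335 [-0.09373341  0.          0.          0.          0.        ] [1.26656915 0.38124412 0.71722966]
scene handle_tube 0.92 [120. 186. 183. 201.] 528
scene handle_tube 0.73 [204. 152. 212. 181.] 176
scene handle_tube 0.61 [348. 185. 364. 232.] 413
scene open_tube 0.96 [134. 172. 197. 189.] 413
scene thick_tube 0.92 [109. 195. 175. 214.] 608
scene thick_tube 0.6 [164. 251. 192. 277.] 644
scene rack 0.76 [107. 170. 193. 234.] 2039
scene rack 0.16 [161. 250. 191. 278.] 674
scene jig 0.78 [367. 235. 422. 283.] 1728
scene jig 0.69 [397. 200. 449. 246.] 1340
scene clamp_tip 0.56 [303. 217. 338. 229.] 212
scene clamp_tip 0.49 [386. 236. 417. 245.] 114
scene clamp_tip 0.47 [422. 204. 447. 212.] 60
top 50.464761612578016 [-0.13892121  0.          0.          0.          0.        ] [0.245622   0.01143327 1.13654532]
top handle_tube 0.82 [154. 220. 177. 287.] 624
top handle_tube 0.62 [333. 164. 402. 183.] 665
top handle_tube 0.57 [333. 238. 384. 299.] 656
top handle_tube 0.47 [176. 110. 216. 120.] 178
top open_tube 0.78 [339. 187. 410. 206.] 539
top thick_tube 0.67 [328. 1
[... 291 characters left out ...]
ray([-1.32405704,  0.47698777,  0.02238227,  1.55539145, -0.01149477,
        1.10931413, -0.0830807 ]), 'qvel': array([ 4.95691181e-05,  9.18263078e-04,  1.51624626e-03,  7.22239477e-04,
       -6.42062112e-04,  1.17345797e-03, -1.82953893e-03]), 'tau': array([ 1.01819234e-03, -5.96165013e+01,  1.60535060e+00, -2.81499249e+01,
        1.23213680e-02,  1.53899884e-03, -1.47021058e-05]), 'tcp_pos': array([0.23451192, 0.63297152, 0.19681939]), 'orientation': array([-5.54432813e-01, -3.09226726e+00, -4.58994330e-05]), 'contact_force': array([-0.86066628,  0.33072172,  0.80944819]), 'moment': array([ 0.01799365, -0.01986824,  0.01832565]), 'gripper_force': 0.0, 'grip_width': 0.08536601881018327}
```

View pics/scene.png

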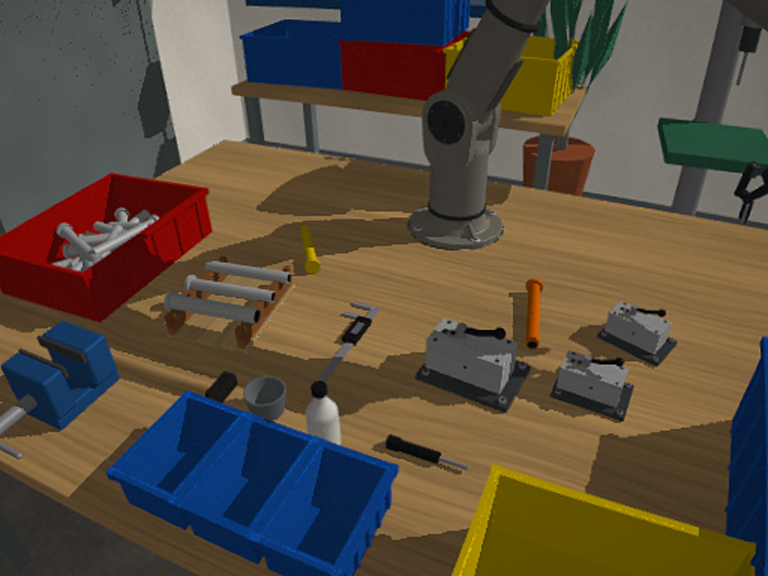

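View pics/top.png

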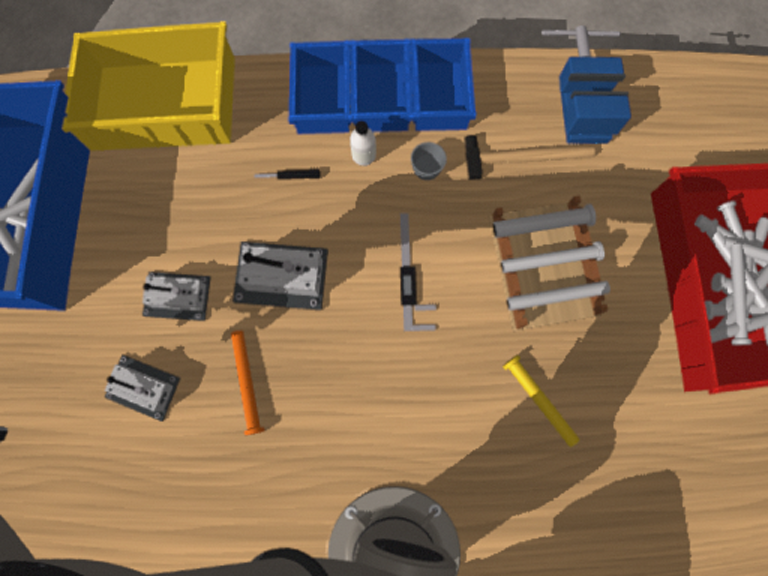

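Run:
```python
from h import *
f=viewer.grab_frame("top"); p=f["pixels"][...,::-1]
a=p[120:225,320:425]; b=p[152:217,148:228]
def g(im,x0,y0,s,st):
    im=cv2.resize(im,None,fx=s,fy=s,interpolation=cv2.INTER_CUBIC)
    for x in range(0,im.shape[1]//s,st): cv2.putText(im,str(x0+x),(x*s,10),0,.35,(0,255,255),1); cv2.line(im,(x*s,0),(x*s,im.shape[0]),(0,255,255) if 0 else (90,160,90),1)
    for y in range(0,im.shape[0]//s,st): cv2.putText(im,str(y0+y),(0,y*s+10),0,.35,(0,255,255),1); cv2.line(im,(0,y*s),(im.shape[1],y*s),(90,160,90),1)
    return im
cv2.imwrite("pics/rack.png",g(a,320,120,5,15)); cv2.imwrite("pics/jig.png",g(b,148,152,9,10))
for t in ("handle_tube","open_tube","thick_tube"):
  for d in viewer.trace(f,t)[:3]:
    ys,xs=np.nonzero(d["pixels"])
    if xs.mean()<300 or ys.mean()>225: continue
    P=atz(f,np.c_[xs,ys],.055)[:,:2]; m=P.mean(0); u=np.linalg.svd(P-m,full_matrices=False)[2][0]; u*=np.sign(u[1]); s=(P-m)@u; w=(P-m)@[-u[1],u[0]]
    e=[np.ptp(w[(s>q)&(s<q+.02)]).round(3) for q in np.arange(s.min(),s.max()-.01,.02)]
    print(t,d["score"],m,u,s.min(),s.max(),e)
for d in viewer.trace(f,"jig")[:3]:
    ys,xs=np.nonzero(d["pixels"]); print("jig",d["rect"],cv2.minAreaRect(atz(f,np.c_[xs,ys],.06)[:,:2].astype(np.float32)))
for d in viewer.trace(f,"clamp")[:4]: 
    print("clamp",d["score"],d["rect"])
```

```text
handle_tube 0.61 [ 0.51785881 -0.31083946] [-0.13651072  0.99063859] -0.09718194651118282 0.10369768571217794 [np.float64(0.036), np.float64(0.028), np.float64(0.027), np.float64(0.025), np.float64(0.026), np.float64(0.026), np.float64(0.025), np.float64(0.024), np.float64(0.024), np.float64(0.024)]
open_tube 0.57 [ 0.4468673  -0.30472156] [-0.13793491  0.9904413 ] -0.10747391517468848 0.09349336375953118 [np.float64(0.022), np.float64(0.022), np.float64(0.021), np.float64(0.023), np.float64(0.022), np.float64(0.023), np.float64(0.024), np.float64(0.025), np.float64(0.029), np.float64(0.031)]
thick_tube 0.89 [ 0.5892216  -0.30035347] [-0.14466554  0.98948061] -0.09966295746274675 0.10329255963314249 [np.float64(0.039), np.float64(0.034), np.float64(0.037), np.float64(0.037), np.float64(0.038), np.float64(0.031), np.float64(0.031), np.float64(0.033), np.float64(0.034), np.float64(0.03)]
jig [70.1, 234.7, 120.2, 278.8] ((0.3010978400707245, 0.44647082686424255), (0.13006986677646637, 0.08685672283172607), 68.66077423095703)
jig [155.8, 163.2, 218.7, 207.0] ((0.49633997678756714, 0.19280031323432922), (0.16233059763908386, 0.11827211081981659), 83.52542877197266)
jig [94.8, 185.3, 142.2, 212.4] ((0.46448367834091187, 0.38656821846961975), (0.12318997830152512, 0.08325785398483276), 85.83390045166016)
clamp 0.75 [166.0, 170.3, 193.8, 182.7]
clamp 0.59 [71.0, 254.1, 95.9, 263.6]
clamp 0.57 [96.5, 192.6, 121.1, 194.7]
```

View pics/rack.png

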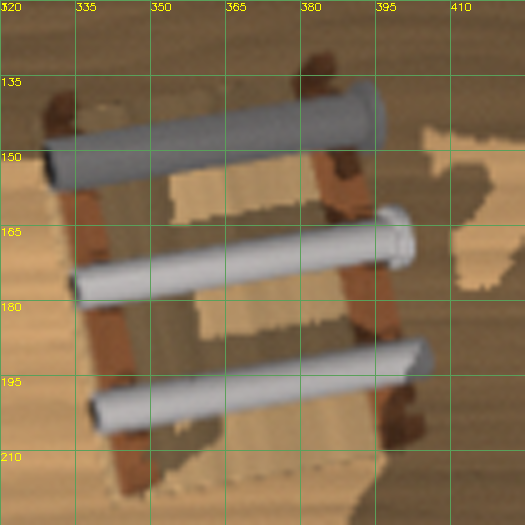

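View pics/jig.png

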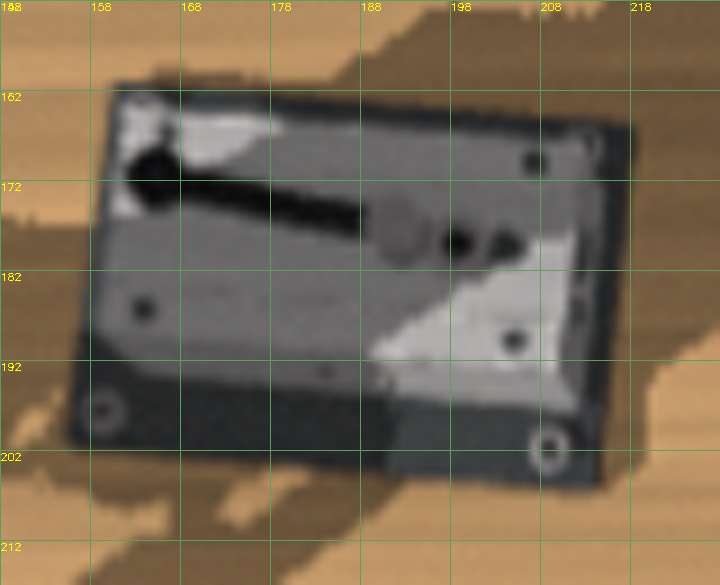

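```bash
cat >> h.py <<'E'
def T(p,P):
    x,y,a=p; P=np.atleast_2d(P).astype(float); c,s=np.cos(a),np.sin(a)
    return np.c_[x+c*P[:,0]-s*P[:,1], y+s*P[:,0]+c*P[:,1], P[:,2]]
E
python3 - <<'E'
from h import *
from scipy.optimize import least_squares
f=viewer.grab_frame("top"); s=viewer.grab_frame("scene")
c=lambda x,y:(148+x/9-.5,152+y/9-.5)
FR,FL,BL,BR,boss,ball=c(602,490),c(636,124),c(113,83),c(68,445),c(397,228),c(155,178)
# jig: +y = toward base (image down): front-right... FR px is image bottom -> jig +y
uv=np.array([FR,FL,BL,BR,boss])
def mod(q): L=q[3]; return T(q[:3],[[-.007,.06,.012],[-.007,-.06,.012],[L,-.06,.012],[L,.06,.012],[.05,0,.1]])
R=least_squares(lambda q:(proj(f,mod(q))-uv).ravel(),[.49,.12,1.5,.147])
q=R.x; print("jig",q,R.fun.reshape(-1,2).round(2))
print("ball",atz(f,ball,.113),"boss",atz(f,boss,.1), "mouth",T(q,[[0,0,.045]]))
b=atz(f,ball,.113)[0]-T(q,[[.05,0,.1]])[0]; print("lever r",np.hypot(*b[:2]),"angle",q[2]-np.arctan2(b[1],b[0]))
H=[[x,y,z] for x in(0,.14) for y in(-.035,.035) for z in(.012,.075)]
bx=[[x,y,z] for x in(-.007,q[3]) for y in(-.06,.06) for z in(0,.012)]
# tube
P0=atz(f,[(333.9,175.2),(335,177.0)],.052); print("open end approx",P0)
for d in viewer.trace(s,"handle_tube")[:1]:
    ys,xs=np.nonzero(d["pixels"]); P=atz(s,np.c_[xs,ys],.055)[:,:2]; m=P.mean(0);u=np.linalg.svd(P-m,full_matrices=False)[2][0]; u*=np.sign(u[1]); t=(P-m)@u; print("scene tube",m,u,m+u*t.max(),m+u*t.min())
def ov(f,box,k,pts,circ=[]):
    im=cv2.resize(f["pixels"][box[1]:box[3],box[0]:box[2],::-1],None,fx=k,fy=k,interpolation=cv2.INTER_CUBIC)
    for B,col in pts:
        U=proj(f,T(q,B)); U=((U-box[:2]+.5)*k).astype(int)
        for i in range(8):
            for j in (1,2,4):
                if not i&j: cv2.line(im,tuple(map(int,U[i])),tuple(map(int,U[i|j])),col,1)
    th=np.linspace(0,6.3,40); C=T(q,np.c_[0*th,.013*np.cos(th),.045+.013*np.sin(th)]); U=((proj(f,C)-box[:2]+.5)*k).astype(np.int32); cv2.polylines(im,[U],1,(255,0,255),1)
    return im
a=ov(f,np.array([148,152,228,217]),5,[(H,(0,255,0)),(bx,(0,0,255))]); b2=ov(s,np.array([272,205,357,275]),5,[(H,(0,255,0)),(bx,(0,0,255))])
h=max(a.shape[0],b2.shape[0]); pad=lambda i:cv2.copyMakeBorder(i,0,h-i.shape[0],0,0,0)
o=np.hstack([pad(a),pad(b2)]); o=cv2.resize(o,None,fx=.95,fy=.95); cv2.imwrite("pics/ov.png",o); print(o.shape)
E
```

```text
jig [0.50141755 0.12334074 1.46501428 0.16269762] [[-0.22  0.27]
 [ 0.22 -0.26]
 [ 0.22 -0.01]
 [-0.25  0.45]
 [ 0.04 -0.43]]Traceback (most recent call last):
  File "<stdin>", line 11, in <module>
  File "h.py", line 20, in T
    x,y,a=p; P=np.atleast_2d(P).astype(float); c,s=np.cos(a),np.sin(a)
    ^^^^^
ValueError: too many values to unpack (expected 3)
```

```bash
sed -i 's/x,y,a=p;/x,y,a=p[:3];/' h.py
python3 - <<'E'
from h import *
f=viewer.grab_frame("top"); s=viewer.grab_frame("scene")
q=np.array([0.50141755,0.12334074,1.46501428,0.16269762])
ball=(148+155/9-.5,152+178/9-.5)
b=atz(f,ball,.113)[0]-T(q,[[.05,0,.1]])[0]; print("ball",atz(f,ball,.113),"boss",T(q,[[.05,0,.1]]),"lever r",np.hypot(*b[:2]),"angle",q[2]-np.arctan2(b[1],b[0]))
H=[[x,y,z] for x in(0,.14) for y in(-.035,.035) for z in(.012,.075)]
bx=[[x,y,z] for x in(-.007,q[3]) for y in(-.06,.06) for z in(0,.012)]
print("open end approx",atz(f,[(333.9,175.2),(335,177.0)],.052))
for d in viewer.trace(s,"handle_tube")[:1]:
    ys,xs=np.nonzero(d["pixels"]); P=atz(s,np.c_[xs,ys],.055)[:,:2]; m=P.mean(0);u=np.linalg.svd(P-m,full_matrices=False)[2][0]; u*=np.sign(u[1]); t=(P-m)@u; print("scene tube",m,u,m+u*t.max(),m+u*t.min())
def ov(f,box,k,pts):
    im=cv2.resize(f["pixels"][box[1]:box[3],box[0]:box[2],::-1],None,fx=k,fy=k,interpolation=cv2.INTER_CUBIC)
    for B,col in pts:
        U=proj(f,T(q,B)); U=((U-box[:2]+.5)*k).astype(int)
        for i in range(8):
            for j in (1,2,4):
                if not i&j: cv2.line(im,tuple(map(int,U[i])),tuple(map(int,U[i|j])),col,1)
    th=np.linspace(0,6.3,40); C=T(q,np.c_[0*th,.013*np.cos(th),.045+.013*np.sin(th)]); U=((proj(f,C)-box[:2]+.5)*k).astype(np.int32); cv2.polylines(im,[U],1,(255,0,255),1)
    return im
a=ov(f,np.array([148,152,228,217]),5,[(H,(0,255,0)),(bx,(0,0,255))]); b2=ov(s,np.array([272,205,357,275]),5,[(H,(0,255,0)),(bx,(0,0,255))])
h=max(a.shape[0],b2.shape[0]); pad=lambda i:cv2.copyMakeBorder(i,0,h-i.shape[0],0,0,0)
o=np.hstack([pad(a),pad(b2)]); o=cv2.resize(o,None,fx=.95,fy=.95); cv2.imwrite("pics/ov.png",o)
E
```

```text
ball [[0.51924022 0.24215864 0.113     ]] boss [[0.50669679 0.17306125 0.1       ]] lever r 0.07022667909459297 angle 0.07379495168554229
open end approx [[ 0.51162788 -0.21128484  0.052     ]
 [ 0.5064467  -0.21398474  0.052     ]]
scene tube [0.35998421 0.27208686] [0.98169673 0.19045085] [0.46588271 0.29263135] [0.24758998 0.25028219]
```

View pics/ov.png

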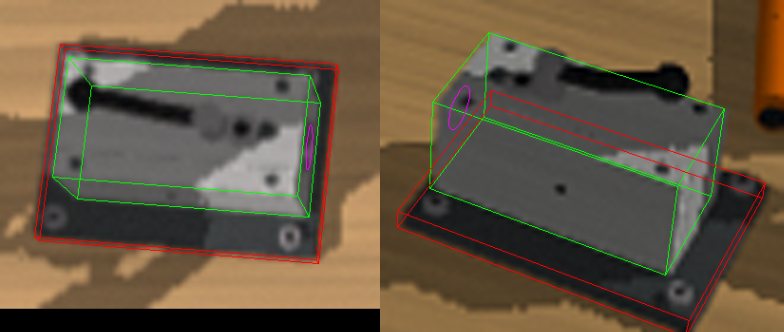

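The middle tube, top px (370,172), is the slim one: it is 24 mm wide with the 36 mm cap on its right end. The thick grey one at (362,150) and the uncapped one at (370,198) are bystanders. The jig at top px (187,184) is the largest of three, and my model overlay fits it.

```bash
cat >> h.py <<'E'
from scipy.spatial.transform import Rotation as Ro
def go(ps,yaw=None):
    """shifts in tool axes (scaled) from present pose to world TCP points, turn to bring tool y to world yaw (mod pi)"""
    o=get_obs(); R=Ro.from_rotvec(o["orientation"]).as_matrix()
    y0=np.arctan2(R[1,1],R[0,1]); d=0 if yaw is None else (yaw-y0+np.pi/2)%np.pi-np.pi/2
    print("t",round(o["clock"],2),"tcp",o["tcp_pos"].round(4),"yaw",round(y0,4),"tilt",R[:2,2].round(4),"F",o["contact_force"].round(2),"w",round(o["grip_width"],4),"q",o["joints"].round(2))
    for p in np.atleast_2d(ps): print(p,"->",(R.T@(p-o["tcp_pos"])/.2).round(4),"turn",round(-d/(np.pi/2),4))
E
python3 -c "
from h import *
go([[.36,.49,.21],[.48,.3,.21]],.137)"
```

```text
t 1.25 tcp [0.2345 0.633  0.1968] yaw 1.216 tilt [-0.  0.] F [ 0.86  0.3  -0.51] w 0.0854 q [-1.32  0.48  0.02  1.56 -0.01  1.11 -0.08]
[0.36 0.49 0.21] -> [-0.8368 -0.4524 -0.0661] turn 0.6869
[0.48 0.3  0.21] -> [-1.7295 -1.1348 -0.0661] turn 0.6869
```

Emit:
play_rows --commands '[[[-0.3,-0.2,-0.1,-0.07,0.078],[-0.4,-0.4,-0.2,-0.07,0.156],[-0.3,-0.6,-0.33,-0.07,0.234],[-0.3,-0.75,-0.4,-0.07,0.312],[-0.3,-0.9,-0.5,-0.07,0.39],[-0.3,-1,-0.6,-0.07,0.468],[-0.3,-1,-0.6,-0.07,0.546],[-0.3,-1,-0.6,-0.07,0.624],[-0.3,-1,-0.6,-0.07,0.687],[-0.3,-1,-0.6,-0.07,0.687]]]'

```text
clock: 2.08
tcp_pos: [0.3804, 0.4509, 0.211]
orientation: [-2.069, -2.364, -0.0]
contact_force: [0.8, 1.4, 0.2]
grip_width: 0.0556
gripper_force: 0.0
```

```bash
python3 -c "
from h import *
go([[.48,.2,.21],[.52,0,.21],[.52,-.15,.21],[.5235,-.346,.16]],.137)"
```

```text
t 2.08 tcp [0.3804 0.4509 0.211 ] yaw 0.1331 tilt [0.0001 0.0003] F [0.76 1.43 0.18] w 0.0556 q [-1.21  0.33  0.29  1.77 -0.11  1.06 -0.74]
[0.48 0.2  0.21] -> [-1.3096  0.327   0.0046] turn -0.0025
[0.52 0.   0.21] -> [-2.3273  0.3925  0.0043] turn -0.0025
[ 0.52 -0.15  0.21] -> [-3.0706  0.2929  0.0041] turn -0.0025
[ 0.5235 -0.346   0.16  ] -> [-4.0444  0.1801  0.2539] turn -0.0025
```

Emit:
play_rows --commands '[[[-0.3,-0.2,0.2,0,0],[-0.3,-0.4,0.35,0,0],[-0.3,-0.6,0.4,0,0],[-0.3,-0.8,0.4,0,0],[-0.3,-1,0.4,0,0]]]'

```text
clock: 2.5
tcp_pos: [0.4853, 0.2786, 0.2108]
orientation: [2.06, 2.371, 0.001]
contact_force: [1.1, -0.8, 0.2]
grip_width: 0.0555
gripper_force: 0.0
```

Emit:
play_rows --commands '[[[-0.3,-0.2,0,0,0],[-0.3,-0.4,0,0,0],[-0.3,-0.6,0,0,0],[-0.3,-0.8,-0.02,0,0],[-0.3,-1,-0.05,0,0]]]'

```text
clock: 2.92
tcp_pos: [0.5015, 0.079, 0.2111]
orientation: [2.059, 2.372, 0.001]
contact_force: [1.1, -0.4, -0.4]
grip_width: 0.0555
gripper_force: 0.0
```

Emit:
play_rows --commands '[[[-0.3,-0.2,0,0,0],[-0.3,-0.4,-0.03,0,0],[-0.3,-0.6,-0.05,0,0],[-0.3,-0.8,-0.08,0,0],[-0.3,-1,-0.08,0,0]]]'

```text
clock: 3.33
tcp_pos: [0.5118, -0.1215, 0.2111]
orientation: [-2.06, -2.372, -0.001]
contact_force: [0.7, 0.3, 0.8]
grip_width: 0.0553
gripper_force: 0.0
```

Emit:
play_rows --commands '[[[-0.3,-0.2,0,0.05,0],[-0.3,-0.4,-0.03,0.1,0],[-0.3,-0.6,-0.05,0.15,0],[-0.3,-0.8,-0.08,0.2,0],[-0.3,-1,-0.08,0.25,0],[-0.3,-1,-0.08,0.25,0]]]'

```text
clock: 3.83
tcp_pos: [0.5211, -0.329, 0.1593]
orientation: [2.07, 2.361, -0.009]
contact_force: [-0.3, -0.3, 1.6]
grip_width: 0.0559
gripper_force: 0.0
```

```bash
python3 -c "
from h import *
go([[.5235,-.346,.1],[.5235,-.346,.032]],.137)
f=viewer.grab_frame('top'); o=get_obs()
print(proj(f,[o['tcp_pos'],[.5235,-.346,.052],[.504,-.2105,.052]])); save(f,'above.png',(310,110,440,240),4)"
```

```text
t 3.83 tcp [ 0.5211 -0.329   0.1593] yaw 0.1309 tilt [-0.0025 -0.0051] F [-0.31 -0.32  1.6 ] w 0.0559 q [ 0.01  0.47  0.61  1.77 -0.31  0.99  0.87]
[ 0.5235 -0.346   0.1   ] -> [-0.0846  0.0016  0.2971] turn -0.0039
[ 0.5235 -0.346   0.032 ] -> [-0.083   0.0027  0.6371] turn -0.0039
[[385.76539046 159.77239408]
 [381.19289623 169.88568879]
 [333.81132477 177.89491752]]
```

View pics/above.png

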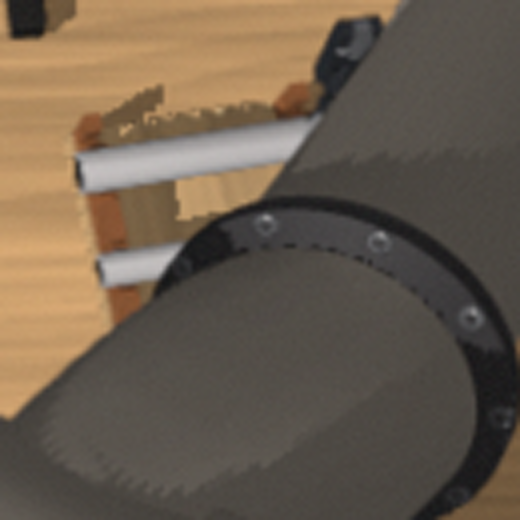

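The arm hides most of the rack. Only the thick tube's end at (330,152) and the slim tube's open end at (335,177) show, both where I measured them, so I'm descending.

Emit:
play_rows --commands '[[[-0.3,-0.083,0.002,0.1,-0.004],[-0.3,-0.083,0.002,0.25,-0.004],[-0.3,-0.083,0.002,0.4,-0.004],[-0.3,-0.083,0.002,0.5,-0.004],[-0.3,-0.083,0.002,0.58,-0.004],[-0.3,-0.083,0.002,0.637,-0.004],[-0.3,-0.083,0.002,0.637,-0.004],[-0.3,-0.083,0.002,0.637,-0.004]]]'

```text
clock: 4.55
tcp_pos: [0.5271, -0.3356, 0.0335]
orientation: [-2.054, -2.376, -0.0]
contact_force: [0.6, -0.3, -0.0]
grip_width: 0.0555
gripper_force: 0.0
```

```bash
python3 -c "
from h import *
go([[.5235,-.346,.032]],.137)"
```

```text
t 4.55 tcp [ 0.5271 -0.3356  0.0335] yaw 0.1451 tilt [-0.0001  0.0005] F [ 0.59 -0.3  -0.03] w 0.0555 q [ 0.1   0.64  0.51  1.83 -0.43  0.78  0.98]
[ 0.5235 -0.346   0.032 ] -> [-0.0486 -0.0255  0.0077] turn 0.0052
```

Emit:
play_rows --commands '[[[-0.3,-0.048,-0.026,0.008,0.005],[-0.3,-0.048,-0.026,0.008,0.005],[-0.3,-0.048,-0.026,0.008,0.005]]]'

```text
clock: 4.8
tcp_pos: [0.5229, -0.3482, 0.033]
orientation: [2.067, 2.363, -0.0]
contact_force: [0.2, -0.1, 0.1]
grip_width: 0.0554
gripper_force: 0.0
```

Emit:
play_rows --commands '[[[0.2,0,0,0,0],[0.5,0,0,0,0],[0.8,0,0,0,0],[1,0,0,0,0],[1,0,0,0,0],[1,0,0,0,0],[1,0,0,0,0],[1,0,0,0,0]]]' --grip_force 60

```text
clock: 5.47
tcp_pos: [0.523, -0.3465, 0.0318]
orientation: [-2.066, -2.366, 0.0]
contact_force: [0.1, 0.6, 0.0]
grip_width: -0.0
gripper_force: 0.0
```

```bash
python3 -c "
from h import *
go([[.5235,-.346,.13]],.137)"
```

```text
t 5.47 tcp [ 0.523  -0.3465  0.0318] yaw 0.1353 tilt [-0.  0.] F [0.11 0.59 0.04] w -0.0 q [ 0.12  0.65  0.51  1.83 -0.43  0.78  0.99]
[ 0.5235 -0.346   0.13  ] -> [ 0.0021  0.0028 -0.4912] turn -0.0011
```

The fingers closed on nothing, so I need to look.

```bash
python3 -c "
from h import *
f=viewer.grab_frame('scene'); o=get_obs()
print(proj(f,[o['tcp_pos'],[.5235,-.346,.052],[.504,-.2105,.052],[.53,-.40,.052]])-[90,130]); save(f,'s2.png',(90,130,220,240),6)"
```

```text
[[51.86468978 66.17249612]
 [50.71421851 60.87659795]
 [91.50811886 67.4812852 ]
 [35.51335938 58.14714729]]
```

View pics/s2.png

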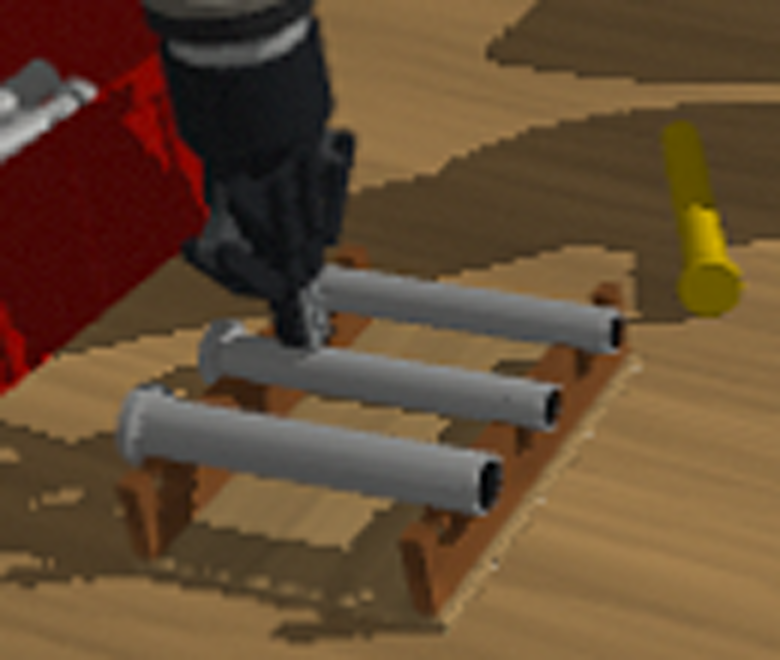

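```bash
python3 -c "
from h import *
f=viewer.grab_frame('scene'); o=get_obs(); p=o['tcp_pos']
print(((proj(f,[p+[0,0,z] for z in (0,.03,.06,.1,.15,.2)])-[90,130]+.5)*6).round())
print(((proj(f,[p+[-.03,0,z] for z in (0,.03,.06,.1,.15,.2)])-[90,130]+.5)*6).round())
d=viewer.trace(f,'handle_tube')
for e in d[:3]:print(e['rect'],e['score'])
P=np.array([.5045,-.2105,.052]);u=np.array([-.1365,.9906,0])
print(((proj(f,[P-u*t+[0,0,z] for t in (0,.05,.1,.14,.19) for z in (-.012,.012)])-[90,130]+.5)*6).round())
"
```

```text
[[314. 400.]
 [304. 352.]
 [293. 302.]
 [278. 233.]
 [259. 144.]
 [239.  50.]]
[[350. 369.]
 [340. 321.]
 [330. 272.]
 [316. 204.]
 [298. 116.]
 [280.  24.]]
[120.1, 182.0, 182.2, 202.7] 0.87
[351.7, 189.1, 364.3, 231.0] 0.83
[201.9, 148.9, 212.0, 182.7] 0.79
[[554. 428.]
 [548. 388.]
 [464. 413.]
 [457. 374.]
 [375. 398.]
 [368. 359.]
 [306. 386.]
 [298. 347.]
 [222. 372.]
 [213. 333.]]
```

The scene picture shows the fingertips ending at crop (300,345), above or behind the tube's upper edge, with the tube at (304,365) unoccluded and undisturbed. The tips look higher than the reported TCP. I'll open, lower a little, and check the force.

Emit:
play_rows --commands '[[[0,0,0,0,0],[-0.3,0,0,0,0],[-0.3,0,0,0,0],[-0.3,0,0,0,0],[-0.3,0,0,0.01,0],[-0.3,0,0,0.02,0],[-0.3,0,0,0.03,0],[-0.3,0,0,0.03,0]]]'

```text
clock: 6.28
tcp_pos: [0.5227, -0.3463, 0.0252]
orientation: [-2.066, -2.366, 0.0]
contact_force: [-0.4, -0.5, 0.9]
grip_width: 0.0553
gripper_force: 0.0
```

```bash
python3 -c "
from h import *
go([[.5235,-.346,.13]],.137)
f=viewer.grab_frame('scene'); save(f,'s3.png',(110,140,190,215),8)
R=Ro.from_rotvec(get_obs()['orientation']).as_matrix();p=get_obs()['tcp_pos'];print(R.round(3))
for w in (.0277,-.0277): print(((proj(f,[p+R[:,1]*w-R[:,2]*z for z in (0,.019,.05,.073)])-[110,140]+.5)*8).round().tolist())
"
```

```text
t 6.28 tcp [ 0.5227 -0.3463  0.0252] yaw 0.1354 tilt [-0.0008  0.0004] F [-0.35 -0.5   0.88] w 0.0553 q [ 0.12  0.66  0.5   1.83 -0.44  0.77  0.99]
[ 0.5235 -0.346   0.13  ] -> [ 0.001   0.0039 -0.5241] turn -0.001
[[-0.135  0.991 -0.001]
 [ 0.991  0.135  0.   ]
 [ 0.    -0.001 -1.   ]]
[[226.0, 508.0], [217.0, 467.0], [201.0, 399.0], [189.0, 347.0]]
[[298.0, 427.0], [290.0, 387.0], [276.0, 320.0], [265.0, 269.0]]
```

View pics/s3.png

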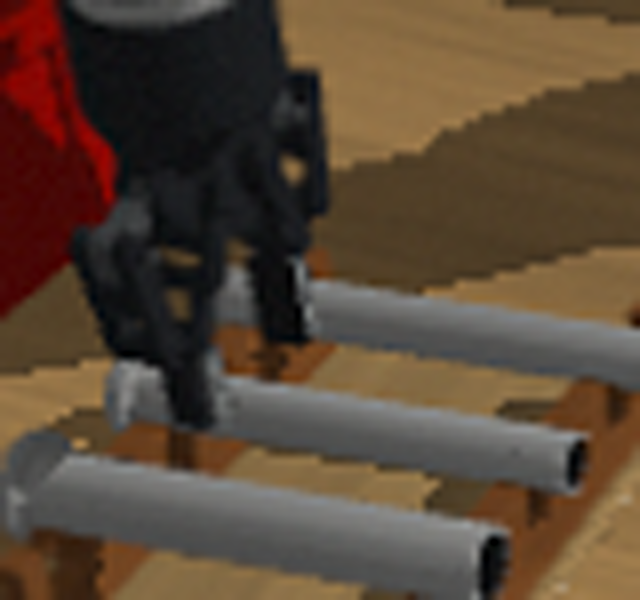

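The crop shows the open fingers straddling the slim tube, tips at (190,425) and (280,340). They sit about 3 cm higher than the reported TCP would put them. I'll go 18 mm lower, then close.

Emit:
play_rows --commands '[[[-0.3,0,0.003,0.02,0],[-0.3,0,0.003,0.04,0],[-0.3,0,0.003,0.06,0],[-0.3,0,0.003,0.075,0],[-0.3,0,0.003,0.09,0],[-0.3,0,0.003,0.09,0]]]'

```text
clock: 6.83
tcp_pos: [0.5231, -0.3461, 0.007]
orientation: [-2.065, -2.366, 0.0]
contact_force: [0.8, 0.1, -0.6]
grip_width: 0.0558
gripper_force: 0.0
```

Emit:
play_rows --commands '[[[0,0,0,0,0],[0.2,0,0,0,0],[0.5,0,0,0,0],[0.8,0,0,0,0],[0.8,0,0,0,0],[0.8,0,0,0,0],[0.8,0,0,0,0]]]' --grip_force 60

```text
clock: 7.42
tcp_pos: [0.5232, -0.3468, 0.0082]
orientation: [-2.067, -2.366, 0.0]
contact_force: [-2.3, 0.4, 6.3]
grip_width: 0.022
gripper_force: 58.8
```

```bash
python3 -c "
from h import *
go([[.5235,-.346,.13]],.137); print(get_obs()['moment'],get_obs()['gripper_force'])"
```

```text
t 7.42 tcp [ 0.5232 -0.3468  0.0082] yaw 0.135 tilt [-0.0002 -0.0002] F [-2.29  0.36  6.27] w 0.022 q [ 0.14  0.68  0.49  1.83 -0.45  0.74  1.01]
[ 0.5235 -0.346   0.13  ] -> [ 0.0037  0.002  -0.6089] turn -0.0013
[0.08617447 0.75446373 0.09057742] 58.76587986946106
```

The grip width is 22 mm where 24 is expected, and there is an upward force of 6 N. The pads are catching the tube above its axis. I'll reopen and go lower.

Emit:
play_rows --commands '[[[0,0,0,0,0],[-0.2,0,0,0,0],[-0.2,0,0,0,0],[-0.2,0,0,0.02,0],[-0.2,0,0,0.04,0],[-0.2,0,0,0.06,0],[-0.2,0,0,0.065,0],[-0.2,0,0,0.065,0]]]'

```text
clock: 8.08
tcp_pos: [0.5232, -0.3462, -0.0059]
orientation: [-2.065, -2.366, 0.0]
contact_force: [-0.1, -0.3, 0.4]
grip_width: 0.0512
gripper_force: 0.0
```

Emit:
play_rows --commands '[[[0,0,0,0,0],[0.2,0,0,0,0],[0.5,0,0,0,0],[0.8,0,0,0,0],[0.8,0,0,0,0],[0.8,0,0,0,0],[0.8,0,0,0,0]]]' --grip_force 60

```text
clock: 8.67
tcp_pos: [0.5232, -0.3466, -0.0049]
orientation: [-2.066, -2.366, 0.0]
contact_force: [-3.7, 1.1, 5.2]
grip_width: 0.0225
gripper_force: 58.7
```

```bash
python3 -c "
from h import *
go([[.5235,-.346,.13]],.137); print(get_obs()['moment'],get_obs()['gripper_force'])"
```

```text
t 8.67 tcp [ 0.5232 -0.3466 -0.0049] yaw 0.135 tilt [-0.0003  0.    ] F [-3.71  1.11  5.23] w 0.0225 q [ 0.14  0.7   0.48  1.84 -0.46  0.72  1.01]
[ 0.5235 -0.346   0.13  ] -> [ 0.003   0.0018 -0.6746] turn -0.0013
[0.13046975 0.75004524 0.08547164] 58.65903854370117
```

Width and load look normal now: soft pads, full 59 N on the pads. I'll lift; from here I measure relative to the tube (axis = reported z + 0.057).

Emit:
play_rows --commands '[[[0.8,0,0,-0.03,0],[0.8,0,0,-0.08,0],[0.8,0,0,-0.15,0],[0.8,0,0,-0.25,0],[0.8,0,0,-0.35,0],[0.8,0,0,-0.45,0],[0.8,0,0,-0.5,0],[0.8,0,0,-0.5,0]]]'

```text
clock: 9.33
tcp_pos: [0.5255, -0.3476, 0.0982]
orientation: [2.062, 2.362, 0.003]
contact_force: [-0.5, -0.2, -0.5]
grip_width: 0.0219
gripper_force: 58.7
```

```bash
python3 -c "
from h import *
go([[.50,-.15,.095],[.4838,-.0428,.095]],-.1058); print(get_obs()['moment'],get_obs()['gripper_force'])"
```

```text
t 9.33 tcp [ 0.5255 -0.3476  0.0982] yaw 0.1353 tilt [ 0.0053 -0.0024] F [-0.47 -0.17 -0.49] w 0.0219 q [ 0.08  0.56  0.56  1.79 -0.38  0.89  0.95]
[ 0.5   -0.15   0.095] -> [0.9964 0.0067 0.0131] turn 0.1535
[ 0.4838 -0.0428  0.095 ] -> [ 1.5384e+00 -1.2000e-03  1.1400e-02] turn 0.1535
[-0.00519842 -0.01383031  0.0084506 ] 58.68827283382416
```

Emit:
play_rows --commands '[[[0.8,0.1,0,0,0.02],[0.8,0.25,0,0,0.06],[0.8,0.42,0,0,0.1],[0.8,0.6,0,0,0.14],[0.8,0.75,0,0,0.153],[0.8,0.9,0,0,0.153],[0.8,1,0,0,0.153],[0.8,1,0,0,0.153],[0.8,1,0,0,0.153]]]'

```text
clock: 10.08
tcp_pos: [0.4964, -0.1468, 0.0943]
orientation: [-2.331, -2.105, 0.0]
contact_force: [0.4, -0.4, -0.8]
grip_width: 0.0222
gripper_force: 58.7
```

```bash
python3 -c "
from h import *
go([[.4838,-.0428,.06]],-.1058); print(get_obs()['moment'],get_obs()['gripper_force'])
for n in ('top','scene'):
  f=viewer.grab_frame(n)
  for d in viewer.trace(f,'handle_tube')[:4]: print(n,round(d['score'],2),d['rect'],d['pixels'].sum())
"
```

```text
t 10.08 tcp [ 0.4964 -0.1468  0.0943] yaw -0.1021 tilt [-0.0008  0.0005] F [ 0.43 -0.36 -0.8 ] w 0.0222 q [-0.36  0.41  0.66  2.06 -0.36  0.78  0.41]
[ 0.4838 -0.0428  0.06  ] -> [ 0.5108 -0.1154  0.1717] turn 0.0024
[-0.01234129  0.01633385 -0.00872363] 58.73141348361969
top 0.78 [264.0, 165.5, 283.5, 175.6] 219
top 0.64 [155.5, 221.1, 167.2, 247.5] 199
top 0.57 [340.3, 238.1, 385.1, 299.9] 637
scene 0.81 [349.9, 186.4, 362.8, 230.4] 446
scene 0.67 [177.1, 167.8, 241.8, 189.6] 430
scene 0.61 [207.6, 165.5, 208.0, 182.1] 13
```

Emit:
play_rows --commands '[[[0.8,0.1,-0.03,0.04,0.002],[0.8,0.2,-0.06,0.1,0.002],[0.8,0.32,-0.09,0.18,0.002],[0.8,0.42,-0.115,0.28,0.002],[0.8,0.511,-0.115,0.38,0.002],[0.8,0.511,-0.115,0.47,0.002],[0.8,0.511,-0.115,0.47,0.002],[0.8,0.511,-0.115,0.47,0.002]]]'

```text
clock: 10.95
tcp_pos: [0.484, -0.0456, 0.0004]
orientation: [-2.34, -2.096, 0.003]
contact_force: [0.7, -0.5, -0.8]
grip_width: 0.0225
gripper_force: 58.8
```

```bash
cat > m.py <<'E'
from h import *
from scipy.optimize import least_squares
q=np.array([0.5014,0.1233,1.465])
go([[.4838,-.0428,-.0095]],-.1058)
o=get_obs(); p=o["tcp_pos"]; R=Ro.from_rotvec(o["orientation"]).as_matrix(); ux=R[:,0]
A=p+[0,0,.057]; print("pred open end",A+.137*ux,"in jig frame",T([0,0,-q[2]],[A+.137*ux-[q[0],q[1],0]]))
for n in ("top","scene"):
    f=viewer.grab_frame(n)
    for d in viewer.trace(f,"handle_tube")[:4]:
        ys,xs=np.nonzero(d["pixels"])
        if len(xs)<60: continue
        z=A[2]; P=atz(f,np.c_[xs,ys],z)[:,:2]; m=P.mean(0)
        if np.hypot(*(m-A[:2]))>.2: continue
        c=(P-A[:2])@ux[:2]; w=(P-A[:2])@R[:2,1]
        print(n,round(d["score"],2),"along",c.min().round(4),c.max().round(4))
        for a in np.arange(-.06,.15,.02):
            k=(c>a)&(c<a+.02)
            if k.sum()>20: print("   %.2f w %.4f..%.4f mid %.4f"%(a,w[k].min(),w[k].max(),w[k].mean()))
    save(f,"m_%s.png"%n,(150,140,300,240) if n=="top" else (180,150,345,260),5)
E
python3 m.py
```

```text
t 10.95 tcp [ 4.84e-01 -4.56e-02  4.00e-04] yaw -0.1101 tilt [-0.0017 -0.001 ] F [ 0.74 -0.52 -0.8 ] w 0.0225 q [-0.45  0.53  0.52  2.17 -0.49  0.56  0.33]
[ 0.4838 -0.0428 -0.0095] -> [ 0.0141 -0.0025  0.0497] turn -0.0027
pred open end [0.49904633 0.09053292 0.05728634] in jig frame [[-0.03283242 -0.00111966  0.05728634]]
scene 0.97 along -0.063 0.14
   -0.06 w 0.0016..0.0244 mid 0.0127
   0.00 w -0.0157..0.0149 mid -0.0031
   0.02 w -0.0173..0.0161 mid -0.0002
   0.04 w -0.0175..0.0157 mid -0.0005
   0.06 w -0.0176..0.0166 mid -0.0007
   0.08 w -0.0178..0.0173 mid 0.0004
   0.10 w -0.0166..0.0169 mid -0.0001
   0.12 w -0.0167..0.0165 mid 0.0013
```

Run:
```python
from h import *
q=np.array([0.5014,0.1233,1.465]); f=viewer.grab_frame("top"); k=7; b=np.array([165,150]); e=(275,230)
go([[.4838,-.0428,-.0095]],-.1058)
o=get_obs(); R=Ro.from_rotvec(o["orientation"]).as_matrix(); A=o["tcp_pos"]+[0,0,.057]
im=cv2.resize(f["pixels"][b[1]:e[1],b[0]:e[0],::-1],None,fx=k,fy=k,interpolation=cv2.INTER_CUBIC)
def L(P,c): U=((proj(f,P)-b+.5)*k).astype(np.int32); cv2.polylines(im,[U],0,c,1)
for s in(-1,1): L([A+R[:,1]*.012*s+R[:,0]*t for t in(.0,.137)],(0,0,255))
L([A+R[:,0]*.137+R[:,1]*t for t in(-.012,.012)],(0,0,255))
L(T(q,[[0,0,.075],[.14,0,.075]]),(0,255,0)); L(T(q,[[0,-.035,.075],[.14,-.035,.075],[.14,.035,.075],[0,.035,.075],[0,-.035,.075]]),(0,255,0))
cv2.imwrite("pics/t.png",im); print(im.shape)
```

```text
t 11.2 tcp [ 0.4853 -0.0451  0.0018] yaw -0.1097 tilt [ 0.002 -0.   ] F [-0.33 -0.18 -0.53] w 0.0225 q [-0.45  0.53  0.53  2.17 -0.5   0.56  0.33]
[ 0.4838 -0.0428 -0.0095] -> [ 0.0105 -0.0089  0.0566] turn -0.0025
(560, 770, 3)
```

View pics/t.png

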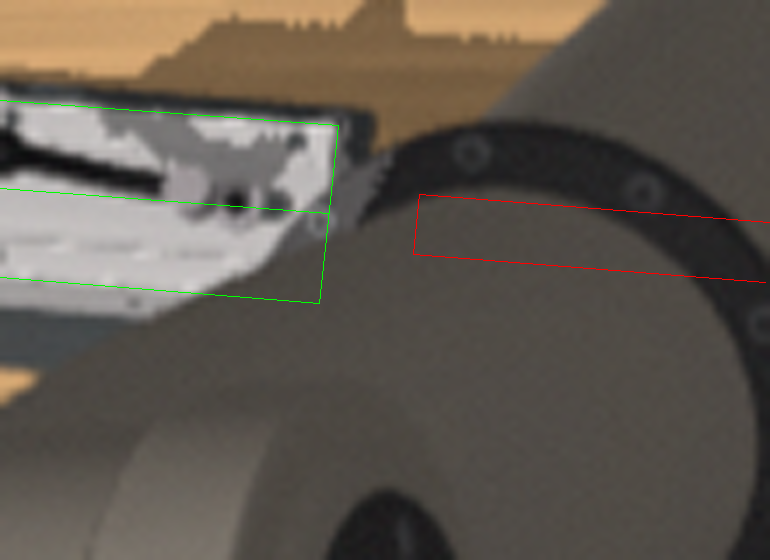

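The elbow hides the tube, but the drill bush at (238,203) and the boss at (190,190) lie on the fitted jig axis, so the jig pose is good. I'll align height and yaw and then advance.

Emit:
play_rows --commands '[[[0.8,0.004,-0.003,0.02,-0.0025],[0.8,0.008,-0.006,0.04,-0.0025],[0.8,0.012,-0.006,0.053,-0.0025],[0.8,0.012,-0.006,0.053,-0.0025],[0.8,0.012,-0.006,0.053,-0.0025],[0.8,0.012,-0.006,0.053,-0.0025]]]'

```text
clock: 11.7
tcp_pos: [0.4835, -0.0417, -0.0099]
orientation: [-2.334, -2.103, 0.0]
contact_force: [-0.2, 0.4, -0.4]
grip_width: 0.0223
gripper_force: 58.8
```

```bash
cat > st.py <<'E'
from h import *
q=np.array([0.5014,0.1233,1.465])
o=get_obs(); R=Ro.from_rotvec(o["orientation"]).as_matrix(); E=o["tcp_pos"]+[0,0,.057]+.137*R[:,0]
c,s=np.cos(q[2]),np.sin(q[2]); J=np.array([[c,s,0],[-s,c,0],[0,0,1]])
print("t",round(o["clock"],2),"end in jig",(J@(E-[q[0],q[1],0])*1000).round(1),"grip lat",((J@(o["tcp_pos"]-[q[0],q[1],0]))*1000).round(1),"yawerr",round(np.arctan2(R[1,0],R[0,0])-q[2],4),"F jig",(J@o["contact_force"]).round(2),"M",(J@o["moment"]).round(2),"w",round(o["grip_width"],4))
E
python3 st.py
```

```text
t 11.7 end in jig [-29.    0.6  47.1] grip lat [-166.     0.3   -9.9] yawerr 0.0016 F jig [ 0.41  0.26 -0.44] M [-0.01  0.01 -0.03] w 0.0223
```

Emit:
play_rows --commands '[[[0.8,0.03,0,0,0],[0.8,0.06,0,0,0],[0.8,0.09,0,0,0],[0.8,0.12,0,0,0],[0.8,0.13,0,0,0],[0.8,0.14,0,0,0],[0.8,0.15,0,0,0],[0.8,0.16,0,0,0],[0.8,0.16,0,0,0]]]'

```text
clock: 12.45
tcp_pos: [0.4869, -0.0096, -0.0098]
orientation: [-2.334, -2.103, -0.0]
contact_force: [-0.1, 0.5, -0.1]
grip_width: 0.0226
gripper_force: 58.8
```

```bash
python3 st.py
```

```text
t 12.45 end in jig [ 3.4  0.6 47.2] grip lat [-133.6    0.4   -9.8] yawerr 0.0018 F jig [ 0.45  0.12 -0.08] M [-0.06  0.04  0.05] w 0.0226
```

Emit:
play_rows --commands '[[[0.8,0.01,0,0,0],[0.8,0.02,0,0,0],[0.8,0.03,0,0,0],[0.8,0.04,0,0,0],[0.8,0.045,0,0,0],[0.8,0.045,0,0,0]]]'

```text
clock: 12.95
tcp_pos: [0.4879, -0.0005, -0.0098]
orientation: [-2.334, -2.103, -0.0]
contact_force: [-0.3, 0.7, -0.3]
grip_width: 0.0225
gripper_force: 58.8
```

```bash
python3 st.py
```

```text
t 12.95 end in jig [12.4  0.7 47.2] grip lat [-124.6    0.4   -9.8] yawerr 0.0021 F jig [ 0.7   0.36 -0.25] M [-0.03 -0.03 -0.05] w 0.0225
```

Emit:
play_rows --commands '[[[0.8,0.01,0,0,0],[0.8,0.02,0,0,0],[0.8,0.02,0,0,0]]]'

```text
clock: 13.2
tcp_pos: [0.4882, 0.0034, -0.0099]
orientation: [-2.334, -2.103, 0.0]
contact_force: [0.2, 0.1, -1.1]
grip_width: 0.0226
gripper_force: 58.8
```

Emit:
play_rows --commands '[[[0.8,0.01,0,0,0],[0.8,0.02,0,0,0],[0.8,0.02,0,0,0]]]'

```text
clock: 13.45
tcp_pos: [0.4888, 0.0068, -0.0098]
orientation: [2.334, 2.102, -0.0]
contact_force: [2.0, -1.6, -1.0]
grip_width: 0.0225
gripper_force: 58.7
```

```bash
python3 st.py
```

```text
t 13.45 end in jig [19.8  0.3 47.1] grip lat [-117.2    0.2   -9.8] yawerr 0.0009 F jig [-1.33 -2.19 -1.  ] M [-0.19  0.62 -0.15] w 0.0225
```

Emit:
play_rows --commands '[[[0.8,0.01,0.002,0,0],[0.8,0.02,0.003,0,0],[0.8,0.02,0.003,0,0]]]'

```text
clock: 13.7
tcp_pos: [0.4895, 0.0112, -0.0099]
orientation: [-2.334, -2.103, 0.001]
contact_force: [0.7, -2.6, -1.7]
grip_width: 0.0223
gripper_force: 58.8
```

```bash
python3 st.py
```

```text
t 13.7 end in jig [24.3  0.3 47.1] grip lat [-112.7    0.    -9.9] yawerr 0.0017 F jig [-2.49 -1.02 -1.72] M [-0.05  0.72  0.02] w 0.0223
```

Emit:
play_rows --commands '[[[0.8,0.01,0,0,0],[0.8,0.02,0,0,0],[0.8,0.03,0,0,0],[0.8,0.03,0,0,0]]]'

```text
clock: 14.03
tcp_pos: [0.4902, 0.0177, -0.0099]
orientation: [-2.333, -2.103, -0.0]
contact_force: [0.1, -3.0, -2.2]
grip_width: 0.0223
gripper_force: 58.7
```

```bash
python3 st.py
```

```text
t 14.03 end in jig [30.8  0.2 47.2] grip lat [-1.062e+02 -1.000e-01 -9.900e+00] yawerr 0.0022 F jig [-2.93 -0.42 -2.19] M [ 0.05  0.66 -0.01] w 0.0223
```

Emit:
play_rows --commands '[[[0.8,0.015,0,0.003,0],[0.8,0.03,0,0.006,0],[0.8,0.045,0,0.008,0],[0.8,0.06,0,0.008,0],[0.8,0.075,0,0.008,0],[0.8,0.09,0,0.008,0],[0.8,0.105,0,0.008,0],[0.8,0.11,0,0.008,0],[0.8,0.11,0,0.008,0]]]'

```text
clock: 14.78
tcp_pos: [0.4926, 0.0392, -0.0114]
orientation: [-2.334, -2.103, -0.0]
contact_force: [-0.8, -3.0, -0.8]
grip_width: 0.0228
gripper_force: 58.8
```

```bash
python3 st.py
```

```text
t 14.78 end in jig [52.5  0.1 45.6] grip lat [-84.5  -0.1 -11.4] yawerr 0.0018 F jig [-3.11  0.43 -0.81] M [ 0.02  0.75 -0.06] w 0.0228
```

Emit:
play_rows --commands '[[[0.8,0.005,0,0,0],[0.8,0.01,0,0,0],[0.8,0.015,0,0,0],[0.8,0.015,0,0,0]]]'

```text
clock: 15.12
tcp_pos: [0.4928, 0.0418, -0.0114]
orientation: [-2.334, -2.102, 0.0]
contact_force: [-0.5, -4.1, -1.4]
grip_width: 0.0223
gripper_force: 58.8
```

Emit:
play_rows --commands '[[[0.8,0.004,0,0,0],[0.8,0.008,0,0,0],[0.8,0.0125,0,0,0],[0.8,0.0125,0,0,0]]]'

```text
clock: 15.45
tcp_pos: [0.4931, 0.0442, -0.0114]
orientation: [-2.334, -2.102, 0.0]
contact_force: [-0.5, -4.1, -1.2]
grip_width: 0.0228
gripper_force: 58.8
```

Emit:
play_rows --commands '[[[0.8,0.004,0,0,0],[0.8,0.008,0,0,0],[0.8,0.0125,0,0,0],[0.8,0.0125,0,0,0]]]'

```text
clock: 15.78
tcp_pos: [0.4934, 0.0468, -0.0114]
orientation: [-2.334, -2.102, 0.0]
contact_force: [-1.3, -4.2, -1.2]
grip_width: 0.0224
gripper_force: 58.8
```

Emit:
play_rows --commands '[[[0.8,0.004,0,0,0],[0.8,0.008,0,0,0],[0.8,0.0125,0,0,0],[0.8,0.0125,0,0,0]]]'

```text
clock: 16.12
tcp_pos: [0.4936, 0.0493, -0.0114]
orientation: [-2.334, -2.103, 0.0]
contact_force: [-0.7, -4.3, -0.7]
grip_width: 0.0223
gripper_force: 58.7
```

Emit:
play_rows --commands '[[[0.8,0.004,0,0,0],[0.8,0.008,0,0,0],[0.8,0.0125,0,0,0],[0.8,0.0125,0,0,0]]]'

```text
clock: 16.45
tcp_pos: [0.4939, 0.0519, -0.0114]
orientation: [-2.334, -2.103, -0.0]
contact_force: [0.1, -4.1, -1.0]
grip_width: 0.0222
gripper_force: 58.7
```

Emit:
play_rows --commands '[[[0.8,0.004,0,0,0],[0.8,0.008,0,0,0],[0.8,0.0125,0,0,0],[0.8,0.0125,0,0,0]]]'

```text
clock: 16.78
tcp_pos: [0.4942, 0.0543, -0.0114]
orientation: [-2.334, -2.103, 0.0]
contact_force: [-0.8, -4.4, -1.6]
grip_width: 0.0225
gripper_force: 58.7
```

Emit:
play_rows --commands '[[[0.8,0.004,0,0,0],[0.8,0.008,0,0,0],[0.8,0.0125,0,0,0],[0.8,0.0125,0,0,0]]]'

```text
clock: 17.12
tcp_pos: [0.4944, 0.0569, -0.0114]
orientation: [-2.334, -2.103, -0.0]
contact_force: [-0.2, -3.7, -1.3]
grip_width: 0.0227
gripper_force: 58.7
```

Emit:
play_rows --commands '[[[0.8,0.004,0,0,0],[0.8,0.008,0,0,0],[0.8,0.0125,0,0,0],[0.8,0.0125,0,0,0]]]'

```text
clock: 17.45
tcp_pos: [0.4947, 0.0594, -0.0114]
orientation: [-2.334, -2.103, -0.0]
contact_force: [0.1, -4.5, -1.5]
grip_width: 0.0223
gripper_force: 58.7
```

Emit:
play_rows --commands '[[[0.8,0.004,0,0,0],[0.8,0.008,0,0,0],[0.8,0.0125,0,0,0],[0.8,0.0125,0,0,0]]]'

```text
clock: 17.78
tcp_pos: [0.495, 0.0619, -0.0114]
orientation: [-2.334, -2.103, -0.0]
contact_force: [0.7, -3.6, -1.5]
grip_width: 0.0223
gripper_force: 58.7
```

Emit:
play_rows --commands '[[[0.8,0.004,0,0,0],[0.8,0.008,0,0,0],[0.8,0.0125,0,0,0],[0.8,0.0125,0,0,0]]]'

```text
clock: 18.12
tcp_pos: [0.4952, 0.0644, -0.0114]
orientation: [-2.334, -2.103, -0.0]
contact_force: [-0.3, -3.6, -2.0]
grip_width: 0.0228
gripper_force: 58.7
```

Emit:
play_rows --commands '[[[0.8,0.003,0,0,0],[0.8,0.006,0,0,0],[0.8,0.01,0,0,0],[0.8,0.01,0,0,0]]]'

```text
clock: 18.45
tcp_pos: [0.4955, 0.0664, -0.0114]
orientation: [-2.334, -2.103, -0.0]
contact_force: [-0.8, -3.3, -1.3]
grip_width: 0.0228
gripper_force: 58.7
```

Emit:
play_rows --commands '[[[0.8,0.003,0,0,0],[0.8,0.006,0,0,0],[0.8,0.01,0,0,0],[0.8,0.01,0,0,0]]]'

```text
clock: 18.78
tcp_pos: [0.4956, 0.0684, -0.0114]
orientation: [-2.334, -2.103, -0.0]
contact_force: [-0.7, -3.5, -1.3]
grip_width: 0.0227
gripper_force: 58.7
```

Emit:
play_rows --commands '[[[0.8,0.003,0,0,0],[0.8,0.006,0,0,0],[0.8,0.01,0,0,0],[0.8,0.01,0,0,0]]]'

```text
clock: 19.12
tcp_pos: [0.4959, 0.0704, -0.0114]
orientation: [-2.334, -2.103, -0.0]
contact_force: [0.4, -4.4, -1.9]
grip_width: 0.0222
gripper_force: 58.7
```

Emit:
play_rows --commands '[[[0.8,0.003,0,0,0],[0.8,0.006,0,0,0],[0.8,0.01,0,0,0],[0.8,0.01,0,0,0]]]'

```text
clock: 19.45
tcp_pos: [0.4961, 0.0724, -0.0114]
orientation: [-2.334, -2.103, -0.0]
contact_force: [-0.1, -3.4, -2.3]
grip_width: 0.0224
gripper_force: 58.7
```

Emit:
play_rows --commands '[[[0.8,0.003,0,0,0],[0.8,0.006,0,0,0],[0.8,0.01,0,0,0],[0.8,0.01,0,0,0]]]'

```text
clock: 19.78
tcp_pos: [0.4963, 0.0744, -0.0114]
orientation: [-2.334, -2.103, -0.0]
contact_force: [-0.8, -4.0, -2.3]
grip_width: 0.0225
gripper_force: 58.7
```

Emit:
play_rows --commands '[[[0.8,0.003,0,0,0],[0.8,0.006,0,0,0],[0.8,0.01,0,0,0],[0.8,0.01,0,0,0]]]'

```text
clock: 20.12
tcp_pos: [0.4963, 0.0755, -0.0115]
orientation: [2.334, 2.102, -0.001]
contact_force: [-0.8, -6.9, -1.8]
grip_width: 0.0226
gripper_force: 58.7
```

Emit:
play_rows --commands '[[[0.8,0.002,0,0,0],[0.8,0.004,0,0,0],[0.8,0.004,0,0,0]]]'

```text
clock: 20.37
tcp_pos: [0.4963, 0.0756, -0.0115]
orientation: [2.335, 2.101, -0.002]
contact_force: [-0.2, -8.2, -1.1]
grip_width: 0.0226
gripper_force: 58.7
```

```bash
python3 st.py
```

```text
t 20.37 end in jig [89.   0.1 45.3] grip lat [-48.    0.1 -11.5] yawerr 0.0005 F jig [-8.21 -0.66 -1.1 ] M [-0.06  1.58 -0.14] w 0.0226
```

The tube is home: force rose from about 4 N to 8 N with no further travel, end about 89 mm deep, roughly 4.4 N on the stop. I'll release and lift.

Emit:
play_rows --commands '[[[0.3,0,0,0,0],[-0.1,0,0,0,0],[-0.3,0,0,0,0],[-0.3,0,0,0,0],[-0.3,0,0,0,0],[-0.3,0,0,-0.05,0],[-0.3,0,0,-0.15,0],[-0.3,0,0,-0.3,0],[-0.3,0,0,-0.45,0],[-0.3,0,0,-0.6,0],[-0.3,0,0,-0.72,0],[-0.3,0,0,-0.72,0]]]'

```text
clock: 21.37
tcp_pos: [0.4996, 0.0773, 0.1375]
orientation: [2.333, 2.1, 0.012]
contact_force: [1.1, 0.1, -0.6]
grip_width: 0.0559
gripper_force: 0.0
```

```bash
cat > cl.py <<'E'
from h import *
import sys
q=np.array([0.5014,0.1233,1.465]); d=.025
def C(a,z): return T(q,[[.05+.068*np.cos(a)+d*np.sin(a),-.068*np.sin(a)+d*np.cos(a),z]])[0]
if __name__=="__main__":
    for a,z in (eval(s) for s in sys.argv[1:]): print(a); go([C(a,z)],q[2]-np.pi/2-a)
E
python3 cl.py "(-.3,.13)" "(-.3,.062)"
python3 - <<'E'
from h import *
f=viewer.grab_frame("scene")
for t in("handle_tube","clamp"):
    for d in viewer.trace(f,t)[:4]: print(t,round(d["score"],2),d["rect"])
print(proj(f,T([0.5014,0.1233,1.465],[[-.101,0,.045],[-.093,0,.057],[0,0,.057],[.118,-.005,.113]])))
E
```

```text
-0.3
t 21.37 tcp [0.4996 0.0773 0.1375] yaw -0.105 tilt [0.0072 0.0035] F [ 1.12  0.1  -0.6 ] w 0.0559 q [-0.88  0.33  0.74  2.06 -0.29  0.85 -0.08]
[0.46902692 0.23491752 0.13      ] -> [ 0.7678 -0.235   0.039 ] turn -0.1905
-0.3
t 21.37 tcp [0.4996 0.0773 0.1375] yaw -0.105 tilt [0.0072 0.0035] F [ 1.12  0.1  -0.6 ] w 0.0559 q [-0.88  0.33  0.74  2.06 -0.29  0.85 -0.08]
[0.46902692 0.23491752 0.062     ] -> [ 0.7663 -0.2373  0.379 ] turn -0.1905
handle_tube 0.82 [351.1, 184.4, 365.7, 231.7]
handle_tube 0.72 [200.3, 149.1, 211.6, 183.6]
handle_tube 0.71 [249.4, 210.5, 286.3, 232.2]
clamp 0.73 [303.6, 213.6, 337.3, 225.4]
clamp 0.46 [421.5, 203.2, 443.5, 211.1]
[[255.48772964 215.90849581]
 [257.93370314 213.34545356]
 [288.35607652 223.74688921]
 [331.59361219 221.89179326]]
```

Emit:
play_rows --commands '[[[1,0.1,-0.03,0,-0.04],[1,0.25,-0.08,0,-0.1],[1,0.42,-0.15,0,-0.15],[1,0.6,-0.235,0,-0.19],[1,0.72,-0.235,0.02,-0.19],[1,0.767,-0.235,0.04,-0.19],[1,0.767,-0.235,0.1,-0.19],[1,0.767,-0.235,0.2,-0.19],[1,0.767,-0.235,0.28,-0.19],[1,0.767,-0.235,0.28,-0.19],[1,0.767,-0.235,0.28,-0.19]]]' --grip_force 30

```text
clock: 22.43
tcp_pos: [0.4651, 0.2315, 0.0752]
orientation: [1.999, 2.423, -0.006]
contact_force: [0.2, -1.3, 0.6]
grip_width: 0.0003
gripper_force: 0.0
```

```bash
python3 cl.py "(-.3,.062)"
python3 - <<'E'
from h import *
f=viewer.grab_frame("scene"); o=get_obs(); p=o["tcp_pos"]; b=np.array([275,150]); e=(365,235); k=6
im=cv2.resize(f["pixels"][b[1]:e[1],b[0]:e[0],::-1],None,fx=k,fy=k,interpolation=cv2.INTER_CUBIC)
for z in (0,.033,.05): u=((proj(f,[p+[0,0,z]])[0]-b+.5)*k).astype(int); cv2.circle(im,tuple(map(int,u)),3,(0,0,255),-1); print(z,u)
print("ball",((proj(f,T([.5014,.1233,1.465],[[.118,-.005,.113]]))-b+.5)*k))
cv2.imwrite("pics/c.png",im)
E
```

```text
-0.3
t 22.43 tcp [0.4651 0.2315 0.0752] yaw 0.1911 tilt [-0.0025 -0.0032] F [ 0.18 -1.34  0.58] w 0.0003 q [-1.03  0.43  0.57  2.06 -0.34  0.74 -0.06]
[0.46902692 0.23491752 0.062     ] -> [0.0134 0.0227 0.066 ] turn -0.002
0 [348 424]
0.033 [356 364]
0.05 [360 332]
ball [[342.56167317 434.35075954]]
```

View pics/c.png

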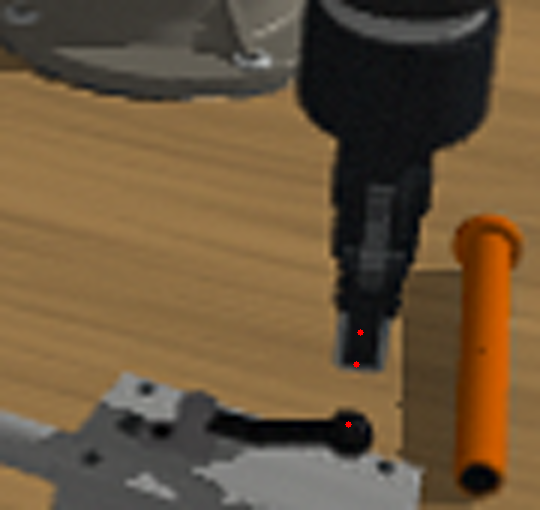

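The crop shows the fingertip at (356,364), confirming it sits 33 mm above the reported TCP. The ball is at (352,433) and the orange look-alike is clear on the right. I'll lower beside the ball and swing in stages.

Emit:
play_rows --commands '[[[1,0.013,0.01,0.03,-0.002],[1,0.013,0.02,0.06,-0.002],[1,0.013,0.022,0.066,-0.002],[1,0.013,0.022,0.066,-0.002]]]'

```text
clock: 22.82
tcp_pos: [0.4696, 0.2377, 0.0631]
orientation: [-1.992, -2.429, 0.001]
contact_force: [-0.3, 0.4, 0.2]
grip_width: -0.0003
gripper_force: 0.0
```

Emit:
play_rows --commands '[[[1,0.011,0.035,0,0.064],[1,0.018,0.07,0,0.127],[1,0.022,0.106,0,0.191],[1,0.022,0.142,0,0.255],[1,0.018,0.178,0,0.318],[1,0.016,0.193,0,0.344],[1,0.016,0.193,0,0.344]]]'

```text
clock: 23.4
tcp_pos: [0.507, 0.2487, 0.0635]
orientation: [2.569, 1.808, -0.0]
contact_force: [-0.3, 0.3, -0.7]
grip_width: -0.0001
gripper_force: 0.2
```

```bash
python3 cl.py "(.24,.062)" "(.78,.062)"
```

```text
0.24
t 23.4 tcp [0.507  0.2487 0.0635] yaw -0.3441 tilt [-0.     -0.0002] F [-0.33  0.33 -0.67] w -0.0001 q [-1.08  0.55  0.68  1.97 -0.49  0.79 -0.46]
[0.50620813 0.24546889 0.062     ] -> [-0.0168  0.0016  0.0074] turn 0.0011
0.78
t 23.4 tcp [0.507  0.2487 0.0635] yaw -0.3441 tilt [-0.     -0.0002] F [-0.33  0.33 -0.67] w -0.0001 q [-1.08  0.55  0.68  1.97 -0.49  0.79 -0.46]
[0.54352362 0.23540268 0.062     ] -> [-0.0012  0.1942  0.0074] turn 0.3448
```

Emit:
play_rows --commands '[[[1,0.005,0.035,0,0.064],[1,0.005,0.07,0,0.127],[1,0.005,0.106,0,0.191],[1,0.005,0.142,0,0.255],[1,0.001,0.178,0,0.318],[1,-0.001,0.193,0,0.344],[1,-0.001,0.193,0,0.344]]]'

```text
clock: 23.98
tcp_pos: [0.5435, 0.2363, 0.0635]
orientation: [-2.957, -1.06, -0.002]
contact_force: [-0.1, 1.8, 0.1]
grip_width: 0.0001
gripper_force: 0.7
```

```bash
python3 cl.py "(.78,.062)" "(1.32,.062)"; python3 st.py
python3 - <<'E'
from h import *
q=[.5014,.1233,1.465]
for n in("scene","top"):
    f=viewer.grab_frame(n)
    for d in viewer.trace(f,"clamp")[:3]: print(n,round(d["score"],2),d["rect"])
    print([(a,proj(f,T(q,[[.05+.068*np.cos(a),-.068*np.sin(a),.113]]))[0].round().tolist()) for a in (0,.4,.6,.8,1.0)])
E
```

```text
0.78
t 23.98 tcp [0.5435 0.2363 0.0635] yaw -0.8826 tilt [0.0007 0.0009] F [-0.09  1.81  0.06] w 0.0001 q [-1.1   0.64  0.81  1.91 -0.61  0.86 -0.85]
[0.54352362 0.23540268 0.062     ] -> [-0.0028  0.0033  0.0077] turn 0.002
1.32
t 23.98 tcp [0.5435 0.2363 0.0635] yaw -0.8826 tilt [0.0007 0.0009] F [-0.09  1.81  0.06] w 0.0001 q [-1.1   0.64  0.81  1.91 -0.61  0.86 -0.85]
[0.57035404 0.20758357 0.062     ] -> [0.0125 0.1959 0.0077] turn 0.3458
t 23.98 end in jig [ 214.5 -126.   120.7] grip lat [116.8 -30.   63.5] yawerr -0.7768 F jig [1.79 0.28 0.06] M [ 0.02 -0.36  0.03] w 0.0001
scene 0.69 [302.7, 212.3, 322.1, 233.0]
scene 0.69 [386.1, 235.1, 415.1, 246.4]
scene 0.19 [279.3, 208.4, 357.7, 277.3]
[(0, [332.0, 221.0]), (0.4, [326.0, 226.0]), (0.6, [322.0, 228.0]), (0.8, [317.0, 229.0]), (1.0, [311.0, 230.0])]
top 0.54 [175.2, 156.8, 196.2, 180.5]
[(0, [165.0, 173.0]), (0.4, [169.0, 164.0]), (0.6, [172.0, 159.0]), (0.8, [175.0, 156.0]), (1.0, [180.0, 153.0])]
```

Emit:
play_rows --commands '[[[1,0.009,0.035,0,0.064],[1,0.016,0.07,0,0.127],[1,0.02,0.108,0,0.191],[1,0.02,0.144,0,0.255],[1,0.016,0.18,0,0.318],[1,0.014,0.195,0,0.344],[1,0.012,0.209,0,0.37],[1,0.012,0.209,0,0.37]]]'

```text
clock: 24.85
tcp_pos: [0.571, 0.2049, 0.0633]
orientation: [-3.136, -0.166, 0.002]
contact_force: [-1.9, 3.2, 1.8]
grip_width: 0.0
gripper_force: 1.5
```

```bash
python3 cl.py "(1.36,.062)"
python3 - <<'E'
from h import *
q=[.5014,.1233,1.465]
for n in("scene","top"):
    f=viewer.grab_frame(n)
    for d in viewer.trace(f,"clamp")[:3]: print(n,round(d["score"],2),d["rect"])
    print([(a,proj(f,T(q,[[.05+.068*np.cos(a),-.068*np.sin(a),.113]]))[0].round(1).tolist()) for a in (1.0,1.2,1.3,1.45)])
    for d in viewer.trace(f,"handle_tube")[:4]: print(n,d["rect"])
E
```

```text
1.36
t 24.85 tcp [0.571  0.2049 0.0633] yaw -1.4649 tilt [-0.0011  0.0008] F [-1.88  3.22  1.79] w 0.0 q [-1.09  0.73  0.94  1.88 -0.74  0.93 -1.26]
[0.57168527 0.20500964 0.062     ] -> [ 0.0036 -0.0003  0.0067] turn 0.0006
scene 0.68 [420.1, 202.3, 443.2, 213.1]
scene 0.57 [386.0, 238.6, 416.6, 246.7]
scene 0.46 [300.4, 224.9, 306.5, 234.5]
[(1.0, [311.3, 230.1]), (1.2, [305.5, 229.9]), (1.3, [302.7, 229.6]), (1.45, [298.5, 228.8])]
scene [350.1, 185.5, 362.9, 229.7]
scene [248.8, 212.8, 285.3, 232.2]
scene [205.2, 148.5, 212.9, 183.1]
top 0.69 [190.4, 151.4, 196.1, 179.8]
[(1.0, [179.7, 153.2]), (1.2, [184.5, 151.3]), (1.3, [187.0, 150.7]), (1.45, [190.8, 150.2])]
top [213.8, 179.2, 247.9, 195.4]
top [154.5, 220.5, 176.7, 292.0]
top [337.7, 237.3, 382.3, 298.9]
```

Emit:
play_rows --commands '[[[1,0.004,0.01,0,0.019],[1,0.007,0.021,0,0.038],[1,0.007,0.021,0,0.038]]]'

```text
clock: 25.4
tcp_pos: [0.5731, 0.2002, 0.0633]
orientation: [3.141, 0.069, -0.001]
contact_force: [-3.0, 3.7, 2.7]
grip_width: -0.0001
gripper_force: 2.0
```

Emit:
play_rows --commands '[[[1,0,-0.05,0,0],[1,0,-0.12,-0.05,0],[1,0,-0.15,-0.2,0],[1,0,-0.2,-0.4,0],[1,0,-0.4,-0.6,0],[1,0,-0.7,-0.7,0],[1,0,-0.9,-0.7,0],[1,0,-0.9,-0.7,0]]]'

```text
clock: 26.07
tcp_pos: [0.5655, 0.384, 0.2052]
orientation: [-3.139, -0.076, -0.006]
contact_force: [1.9, 0.5, -1.4]
grip_width: 0.0002
gripper_force: 0.0
```

Run:
```python
from h import *
q=[.5014,.1233,1.465]; go([[.5,.3,.2]])
for n in("scene","top"):
    f=viewer.grab_frame(n)
    for d in viewer.trace(f,"clamp")[:3]: print(n,round(d["score"],2),d["rect"])
    print([(a,proj(f,T(q,[[.05+.068*np.cos(a),-.068*np.sin(a),.113]]))[0].round(1).tolist()) for a in (1.0,1.2,1.3,1.45)])
    for d in viewer.trace(f,"handle_tube")[:4]: print(n,d["rect"])
    if n=="scene": save(f,"end.png",(240,180,360,270),6)
```

```text
t 26.07 tcp [0.5655 0.384  0.2052] yaw -1.5223 tilt [0.0036 0.0013] F [ 1.87  0.5  -1.4 ] w 0.0002 q [-1.34  0.72  1.08  1.57 -0.66  1.25 -1.67]
[0.5 0.3 0.2] -> [-0.3477  0.4037  0.0241] turn 0.0
scene 0.7 [387.7, 233.7, 413.7, 247.7]
scene 0.43 [296.5, 214.2, 309.2, 236.0]
scene 0.22 [161.0, 251.1, 189.0, 279.3]
[(1.0, [311.3, 230.1]), (1.2, [305.5, 229.9]), (1.3, [302.7, 229.6]), (1.45, [298.5, 228.8])]
scene [250.5, 211.0, 288.3, 229.2]
scene [350.6, 185.4, 363.1, 233.1]
scene [202.2, 148.2, 211.7, 183.3]
scene [297.2, 216.3, 313.3, 234.5]
top 0.67 [188.9, 148.6, 195.6, 182.2]
top 0.66 [72.4, 251.9, 92.2, 262.2]
top 0.42 [93.7, 191.0, 119.9, 192.4]
[(1.0, [179.7, 153.2]), (1.2, [184.5, 151.3]), (1.3, [187.0, 150.7]), (1.45, [190.8, 150.2])]
top [153.3, 220.5, 175.3, 288.0]
top [333.6, 237.4, 385.2, 298.8]
top [212.9, 181.9, 252.3, 194.7]
```

View pics/end.png

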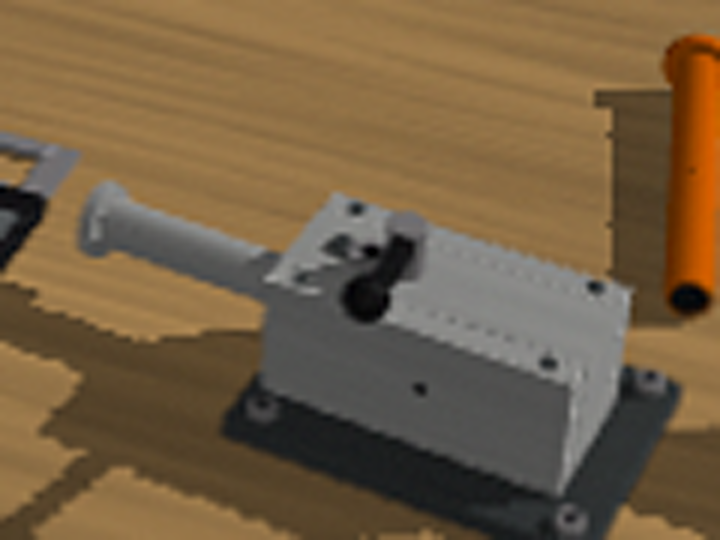

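The lever ball at crop (366,298) is full-frame px (301,230), which gives about 1.35 rad, so the clamp is tight. The capped tube at crop (95,220) is still in the jig, and the arm is clear.

```bash
python3 -c "
from h import *
print(r.hand_in())"
```

```text
the job is handed in; nothing more can be done
None
```

The slim capped tube is in the jig, home against the stop about 89 mm deep (roughly 4.4 N on it). The clamp lever is swung round to about 1.35 rad (tight is 1.2), the arm is clear, and the job was handed in at about 26 s.

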